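# Lay out the nest-box kit

## Task

Lay out the kit for the next nest box in the caddy: set the clean pale perch block flat in the blue dish, the clean pale wooden disc flat in the yellow dish, and stand the hole saw upright, shank up, in the red dish, each resting inside its dish. Leave the dark-stained block, the brown disc and the grey disc where they lie.

Things in the scene. Friction and masses are not known exactly. Their poses are not given: they have to be found in the camera images.
- pale_block: clean, pale sawn wooden perch block, 45 mm (its x) by 85 mm (its y) by 26 mm high, lying flat on the bench. Origin at the centre of its underside, z up. To go in the blue dish, where it fits best with its long side along the dish's long side (dish x); gripped by its upper half, the fingers stay above the rims.
- stained_block: look-alike to leave alone: smaller wooden perch block with a dark brown stain, 40 mm (its x) by 80 mm (its y) by 22 mm high. Origin at the centre of its underside, z up.
- pale_disc: clean, pale wooden disc (hole plug), 46 mm across and 20 mm thick, with a small pilot hole, lying flat on the bench. Origin at the centre of its underside, z up. To go in the yellow dish.
- brown_disc: look-alike to leave alone: darker brown wooden disc, 46 mm across and 20 mm thick, with a small pilot hole, lying flat on the bench. Origin at the centre of its underside, z up.
- grey_disc: look-alike to leave alone: weathered grey wooden disc, 46 mm across and 20 mm thick, with a small pilot hole, lying flat on the bench. Origin at the centre of its underside, z up.
- hole_saw: black hole saw standing teeth down: cup 52 mm across from 0 to 34 mm height, a nut up to 43 mm, then an upright round steel shank 10 mm across up to 74 mm height on the axis. Origin at the centre of its underside, z up along the shank. To stand in the red dish; the shank can be gripped from above.
- red_dish: red plastic dish, open on top, 118 mm (its x) by 96 mm (its y) outside and 10 mm high, walls and floor 3 mm thick, so 112 by 90 mm inside. Origin under the centre of its underside, z up; the inner floor lies 3 mm above the origin and the rim 10 mm above it. Fixed in the caddy, its underside 4 mm above the bench.
- yellow_dish: yellow plastic dish, open on top, 118 mm (its x) by 96 mm (its y) outside and 10 mm high, walls and floor 3 mm thick, so 112 by 90 mm inside. Origin under the centre of its underside, z up; the inner floor lies 3 mm above the origin and the rim 10 mm above it. Fixed in the caddy, its underside 4 mm above the bench.
- blue_dish: blue plastic dish, open on top, 118 mm (its x) by 96 mm (its y) outside and 10 mm high, walls and floor 3 mm thick, so 112 by 90 mm inside. Origin under the centre of its underside, z up; the inner floor lies 3 mm above the origin and the rim 10 mm above it. Fixed in the caddy, its underside 4 mm above the bench.
- caddy: low, fixed, dark steel caddy, 130 by 306 by 10 mm, with the three dishes side by side along its y, 98 mm apart, in any order. Origin under its centre, z up. A fixed bench vice, 130 mm high, stands between it and the robot, a chest of drawers behind it: carry things across 250 mm up and come straight down on the dishes, best with the fingers closing along the dish's y.

How it is judged (in metres and radians):
At the end, for the whole second after the job is handed in: Pale block flat in the blue dish, pale disc flat in the yellow and hole saw upright in the red dish (each within 35 mm along x, 25 along y); all on the dish floor (4 mm), tilt under 0.1 rad, at rest; the three look-alikes within 20 mm of their starts (x of pale_block in the frame of blue_dish between -0.035 and 0.035 m and y of pale_block in the frame of blue_dish between -0.025 and 0.025 m and z of pale_block in the frame of blue_dish between 0 and 0.007 m and angle between each of pale_block, pale_disc, hole_saw's own z axis and vertical below 0.1 rad and linear speed of each of pale_block, pale_disc, hole_saw below 0.01 m/s and x of pale_disc in the frame of yellow_dish between -0.035 and 0.035 m and y of pale_disc in the frame of yellow_dish between -0.025 and 0.025 m and z of pale_disc in the frame of yellow_dish between 0 and 0.007 m and x of hole_saw in the frame of red_dish between -0.035 and 0.035 m and y of hole_saw in the frame of red_dish between -0.025 and 0.025 m and z of hole_saw in the frame of red_dish between 0 and 0.007 m and distance of each of stained_block, brown_disc, grey_disc from where it was at the start of the episode below 0.02 m); the robot touches nothing.
It fails at once if the stained block is moved more than 20 mm (distance of stained_block from where it was at the start of the episode above 0.02 m).
It fails at once if the brown disc is moved more than 20 mm (distance of brown_disc from where it was at the start of the episode above 0.02 m).
It fails at once if the grey disc is moved more than 20 mm (distance of grey_disc from where it was at the start of the episode above 0.02 m).
It also fails if it takes over 109 s, if anything falls off the work surface, if the arm or the gripper's body presses on something with over 40 N, if the wrist force passes 120 N, or if a joint passes its speed limit or range.

## Robot

A 6-joint arm with a two-finger parallel gripper is mounted at the origin on a cart in front of the work surface, level with it; the furniture and walls round the work are solid. World frame = base frame: x ahead of the robot, y to its left, z up, the work surface at z = 0. Lengths are in mm, angles in rad, forces in N, time in s.
With the tool pointing down it reaches from about 350 to 975 mm from the base axis. Payload 7.1 kg.
Tool frame: the origin (TCP) lies on the front face of the gripper's body, between the roots of the fingers; the fingertips stand 80 mm ahead of it and the grasp point (between the pads) lies 61 mm ahead of it (env.tips_ahead is the distance from the TCP to the fingertips, in mm); z points along the fingers, y is the line along which they close (so a half turn about z gives the same grasp; the last joint's range is limited). The gripper opens to 88 mm and grips with 3 to 60 N. Pads are 20 mm wide; open, the fingers measure 115 mm over their backs; the gripper's body (75 mm by 178 mm) begins 61 mm behind the grasp point.
Start: joints at [1.153, 0.423, 1.63, -0, 1.089, -0.019], TCP at [242.663, 575.951, 302.675] pointing down, gripper open.
Joint ranges: [-3, 3], [-0.9, 2.11], [0.09, 2.58], [-1.31, 4.45], [0.11, 2.69], [-2.54, 2.54]. Speed limits (rad/s): [2.39, 2.39, 3.01, 3.14, 3.14, 3.14].

## Interface

Orientations are given as a unit quaternion [x, y, z, w].
In Python, from station import env, set_gripper, viewer, workorder gives the robot as it stands. Calls block until the motion is done:
- env.reach(position, orientation): joint-space move of the TCP to a pose.
- env.move_l(position, rot=None, rate=150, f_stop=None): straight line of the TCP; rot=None keeps the orientation; rate is the mean speed in mm/s. With f_stop (N) it stops when the force on the tool has changed by that much, and returns True; else False.
- env.move_joints(angles): joint-space move.
- set_gripper(opening): finger opening in mm; the grip force is fixed at half the most; returns when the fingers have stopped.
- env.hold(seconds).
- env.ik(position, orientation): joint angles nearest the present ones, or None.
- env.read_state(): the state.
- viewer.camera(name): name is "side" or "top" or "wrist"; returns the picture (480x640x3 uint8, blue, green, red); there is no depth.
- viewer.camera_params(name): a dict with "fx", "fy", "cx", "cy" (pixels), "dist" ([k1, k2, p1, p2, k3] as OpenCV has them; the pictures are not rectified), "pose" (4x4, takes a point from camera to world coordinates); the wrist camera has in their place "tool_from_camera" (4x4, takes a point from camera to tool coordinates, whose origin is the TCP and whose axes are the flange's). Camera axes: x right, y up, looking along -z (the intrinsics and any distortion apply to the point x, -y, -z); pixel columns grow to the right and rows downward; lengths in mm; the calibration is good to about 2 mm. A picture is of the moment at which its call begins: read the wrist's pose just before it. camera_params takes no time and is no camera call.
A pose or a line that the arm cannot do raises env.IKError and nothing moves.
- workorder.sign_off(): hands the job in; it is judged then, once.
The state is a dict: "time_s": time; "qpos": joint angles; "dq": joint speeds; "tau": joint torques, N m; "tool_pos": TCP position; "orientation": TCP orientation; "force": force on the tool from outside, world axes, zero at the start; "wrist_torque": the same for the moment, N m; "width": finger opening in mm; "grip_force": force on a finger pad.
Only numpy, scipy, OpenCV 4.12 (cv2) and the standard library are available. Lean on these libraries where they do the work, as an engineer would, in place of code of your own. Each camera call takes 0.05 s, during which the arm holds its last target. There are 200 camera calls.

## Working session

There is one attempt and no reset: what is moved stays moved. The work goes in short steps, each a Python script; the robot and the scene stay as the last script left them, time stands still between calls to the robot, and variables do not carry over. Pictures are saved under pics/ and viewed, at most 14 in all, crops included, and the job is handed in when it is done.

```bash
ls; mkdir -p pics; python3 - <<'E'
from station import env, viewer
import cv2
for n in("top","side"):
    cv2.imwrite(f"pics/{n}0.png",viewer.camera(n)); p=viewer.camera_params(n); print(n,p)
print(viewer.camera_params("wrist")); print(env.read_state())
E
```

```text
pics
top {'fx': 502.3225433736773, 'fy': 502.3225433736773, 'cx': 317.91543844362326, 'cy': 237.64206549134175, 'dist': array([-0.04488717,  0.        ,  0.        ,  0.        ,  0.        ]), 'pose': array([[-6.73312978e-03,  9.99371334e-01, -3.48080649e-02,
         4.41816518e+02],
       [-9.99884213e-01, -7.20344967e-03, -1.34041045e-02,
         1.93919105e+02],
       [-1.36464160e-02,  3.47137830e-02,  9.99304122e-01,
         1.02297657e+03],
       [ 0.00000000e+00,  0.00000000e+00,  0.00000000e+00,
         1.00000000e+00]])}
side {'fx': 519.1187920959229, 'fy': 519.1187920959229, 'cx': 322.32672011280033, 'cy': 247.31217440709693, 'dist': array([-0.02810287,  0.        ,  0.        ,  0.        ,  0.        ]), 'pose': array([[ 9.80405388e-01,  5.62095000e-02, -1.88800865e-01,
         2.99971866e+02],
       [-1.96054307e-01,  3.71751649e-01, -9.07393752e-01,
        -6.51094704e+02],
       [ 1.91828836e-02,  9.26628946e-01,  3.75487434e-01,
         3.87575171e+02],
       [ 0.00000000e+00,  0.00000000e+00,  0.00000000e+00,
         1.00000000e+00]])}
{'fx': 411.01070
[... 516 characters left out ...]
00e+00]])}
{'time_s': 0.1, 'qpos': array([ 1.15300903e+00,  4.23761348e-01,  1.63062003e+00, -1.57637510e-05,
        1.08859166e+00, -1.89940489e-02]), 'dq': array([ 0.00030107, -0.00226615, -0.00317384,  0.00207525, -0.00019572,
       -0.00045505]), 'tau': array([ 2.76377650e-04, -5.45611095e+01, -2.74324375e+01,  6.46306342e-02,
        1.87599793e-02, -1.91204117e-05]), 'tool_pos': array([242.50622152, 575.60345058, 301.97873448]), 'orientation': array([ 1.98074309e-01,  9.80186764e-01, -6.75309736e-04, -1.42721180e-04]), 'force': array([ 0.33565624, -0.51229107, -0.945576  ]), 'wrist_torque': array([ 0.0453501 , -0.02882111,  0.01913731]), 'grip_force': 0.0, 'width': 87.93006462599955}
```

View pics/top0.png

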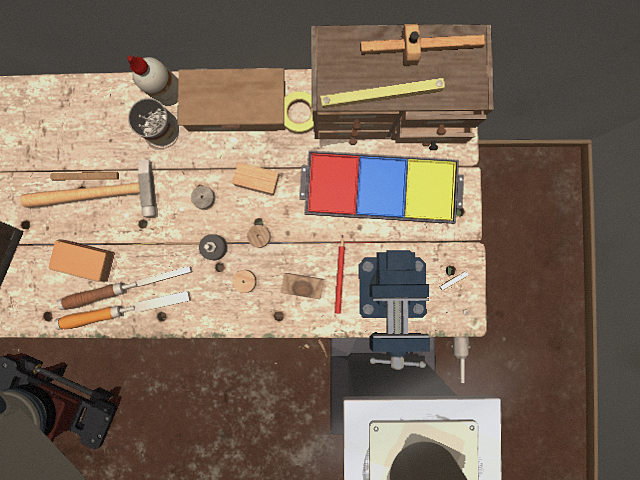

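View pics/side0.png

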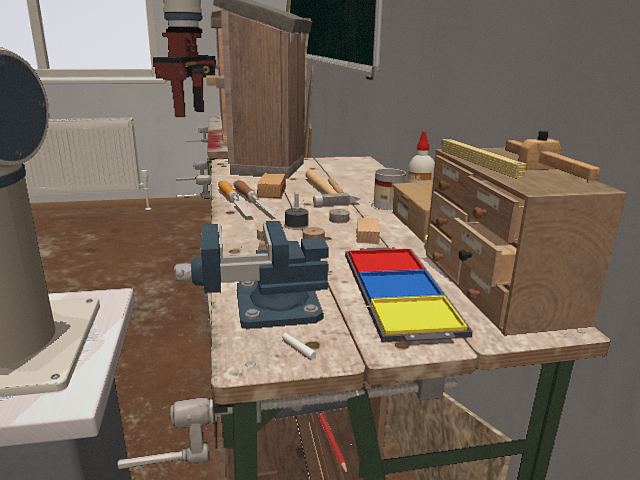

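The top view shows the pale block near (256,179), pale disc (245,281), hole saw (212,246), brown disc (259,235), grey disc (202,196) and stained block (302,286). The dishes are red (333,184), blue (382,187) and yellow (431,190). The side view shows the vice between the base and the caddy, with the drawers behind it.

```bash
cat > h.py <<'E'
import numpy as np, cv2
from station import env, set_gripper, viewer, workorder
from scipy.spatial.transform import Rotation as R
def ray(name,uv,z,st=None):
    p=viewer.camera_params(name)
    if name=="wrist":
        T=np.eye(4);T[:3,:3]=R.from_quat(st["orientation"]).as_matrix();T[:3,3]=st["tool_pos"];P=T@p["tool_from_camera"]
    else: P=p["pose"]
    K=np.array([[p["fx"],0,p["cx"]],[0,p["fy"],p["cy"]],[0,0,1]])
    n=cv2.undistortPoints(np.float64(uv).reshape(-1,1,2),K,p["dist"]).reshape(-1,2)
    d=np.c_[n[:,0],-n[:,1],-np.ones(len(n))]@P[:3,:3].T
    return (P[:3,3]+d*((z-P[2,3])/d[:,2])[:,None])
def down(a): # tool down, closing axis (tool y) at world angle a
    y=np.array([np.cos(a),np.sin(a),0]);z=np.array([0,0,-1.])
    return R.from_matrix(np.c_[np.cross(y,z),y,z]).as_quat()
def blobs(m,amin=60):
    c,_=cv2.findContours(m.astype(np.uint8),cv2.RETR_EXTERNAL,cv2.CHAIN_APPROX_NONE)
    return [k for k in c if cv2.contourArea(k)>amin]
def rect(pts):
    r=cv2.minAreaRect(np.float32(pts[:,:2]));b=cv2.boxPoints(r)
    e=b[1]-b[0],b[2]-b[1];l=max(e,key=np.linalg.norm)
    return np.round(r[0],1),np.round(sorted(r[1]),1),round(float(np.arctan2(l[1],l[0])%np.pi),3)
E
python3 - <<'E'
from h import *
im=cv2.imread("pics/top0.png");h=cv2.cvtColor(im,cv2.COLOR_BGR2HSV).astype(int)
H,S,V=h[...,0],h[...,1],h[...,2]
w=np.zeros(H.shape,bool);w[145:225,300:465]=1
for n,m in dict(red=((H<8)|(H>172))&(S>150),blue=(H>100)&(H<125)&(S>150),yel=(H>22)&(H<35)&(S>150)).items():
    for k in blobs(m&w,400): print(n,rect(ray("top",k.reshape(-1,2),14)))
for n,u,z in (("block",(256,179),26),("pdisc",(245,281),20),("bdisc",(259,235),20),("gdisc",(202,196),20),("saw",(211,246),43),("stain",(302,286),22),("orange",(81,260),30)):
    print(n,ray("top",u,z).round(0)[0][:2],h[u[1]-3,u[0]-4])
cv2.imwrite("pics/crop0.png",cv2.resize(im[150:310,170:350],None,fx=4,fy=4,interpolation=cv2.INTER_CUBIC)[:600])
E
```

```text
red (array([586.6, 175.6]), array([ 96.8, 119.3]), 3.08)
block [595. 330.] [ 16 105 221]
pdisc [391. 354.] [ 13 109 219]
bdisc [483. 325.] [ 13 105 163]
gdisc [562. 440.] [ 15  49 156]
saw [461. 417.] [ 16  43 197]
stain [381. 240.] [ 12  94 127]
orange [435. 683.] [ 13 139 219]
```

View pics/crop0.png

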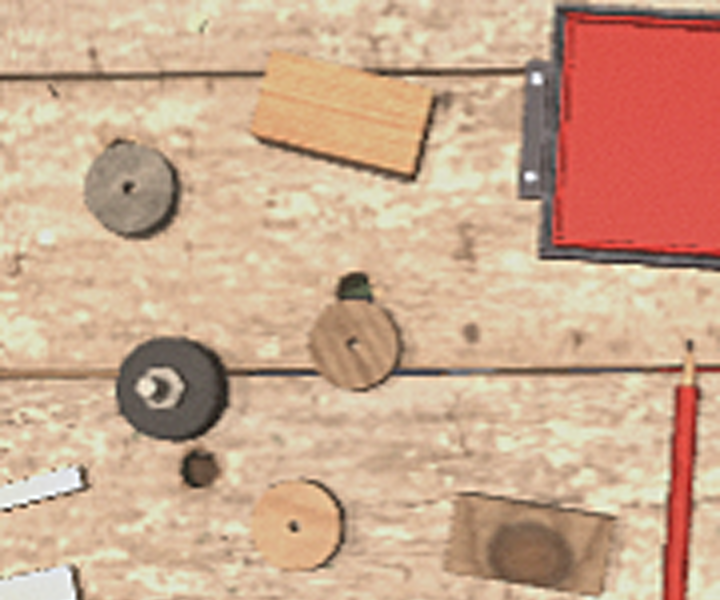

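The crop shows the block outline around (340,115) with its long side tilted. It also shows the pale disc (297,525), the saw shank tip (150,387) and the stained block (532,543), which lies clear of the others. Next I'll take one closer wrist look.

```bash
python3 - <<'E'
from h import *
im=cv2.imread("pics/top0.png");h=cv2.cvtColor(im,cv2.COLOR_BGR2HSV)
for u in((382,187),(431,190),(411,170)): print(u,h[u[1],u[0]],ray("top",u,7)[0].round(0))
env.reach([490,350,350],down(1.4))
st=env.read_state();im=viewer.camera("wrist");cv2.imwrite("pics/w1.png",im)
import pickle;pickle.dump(st,open("w1.pkl","wb"));print(st["time_s"],st["qpos"].round(2))
E
```

```text
(382, 187) [109 139 228] [579.  77.   7.]
(431, 190) [ 30 138 225] [572. -23.   7.]
(411, 170) [ 30 141 225] [613.  17.   7.]
1.375 [ 0.6   0.34  1.64  0.    1.16 -0.8 ]
```

View pics/w1.png

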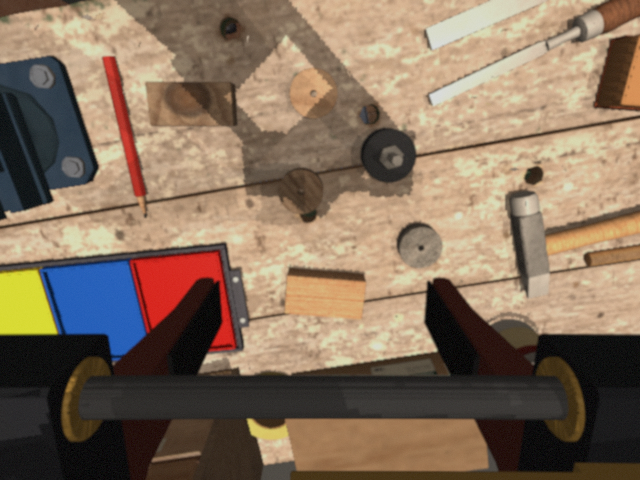

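The wrist view has the block at about (325,293), the disc's pilot hole at (313,93) and the saw shank at (394,157). I'll compare these with the top view.

```bash
python3 - <<'E'
from h import *
import pickle;st=pickle.load(open("w1.pkl","rb"))
t=cv2.imread("pics/top0.png");w=cv2.imread("pics/w1.png")
print("disc",ray("top",(243.2,281.5),20)[0].round(1),ray("wrist",(313,93),20,st)[0].round(1))
print("shank top",ray("top",(206.7,246.2),74)[0].round(1),ray("wrist",(397,159),74,st)[0].round(1))
c=np.array([[270,52],[435,92],[250,132]])/4.+[170,150]
print("block top hand",(ray("top",[(c[1]+c[2])/2],26)[0]).round(1))
def win(im,x0,y0,x1,y1,smin):
    S=cv2.GaussianBlur(cv2.cvtColor(im,cv2.COLOR_BGR2HSV),(3,3),0)[...,1]
    m=np.zeros(S.shape,np.uint8);m[y0:y1,x0:x1]=S[y0:y1,x0:x1]>smin
    m=cv2.morphologyEx(m,cv2.MORPH_OPEN,np.ones((5,5)));return max(blobs(m),key=cv2.contourArea).reshape(-1,2)
for s in(85,95,105):
    for n,b in(("top",(225,155,285,200)),("wrist",(275,255,375,330))):
        try:
            k=win(t if n=="top" else w,*b,s);print(s,n,rect(ray(n,k,26,st)),k.min(0),k.max(0))
        except Exception as e:print(s,n,e)
E
python3 -c "
import cv2;w=cv2.imread('pics/w1.png');cv2.imwrite('pics/w1c.png',cv2.resize(w[60:330,270:430],None,fx=2.2,fy=2.2,interpolation=2))"
```

```text
disc [390.1 357.3  20. ] [391.3 358.8  20. ]
shank top [460.1 418.   74. ] [459. 421.  74.]
block top hand [596.8 331.1  26. ]
85 top (array([597.4, 331.6]), array([49.6, 89.7]), 1.343) [233 163] [278 193]
85 wrist (array([594.8, 339.1]), array([58.4, 98.7]), 1.364) [282 268] [374 320]
95 top (array([597.2, 331.6]), array([46.7, 86.6]), 1.316) [233 163] [277 193]
95 wrist (array([593.3, 335.5]), array([54.5, 86.1]), 1.316) [284 268] [365 319]
105 top (array([588. , 350.5]), array([26.1, 48.4]), 1.56) [234 176] [258 189]
105 wrist (array([593.3, 335.5]), array([53.1, 84.4]), 1.327) [285 269] [365 318]
```

View pics/w1c.png

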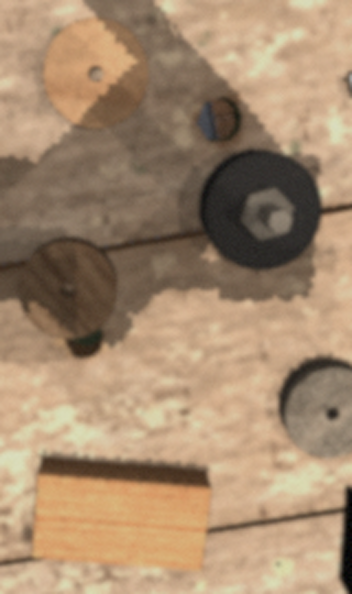

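The views agree within about 3 mm, so I'll act on these positions. The disc goes first, into the far yellow dish.

```bash
cat >> h.py <<'E'
D=dict(red=(586.6,175.6),blue=(580.6,77.8),yellow=(574.6,-20.0))
def s(t):
    q=env.read_state();print(t,"t=%.1f w=%.1f F=%.1f"%(q["time_s"],q["width"],q["grip_force"]),q["tool_pos"].round(1),"f",q["force"].round(1),flush=True);return q
def pick(xy,a,h,op):
    set_gripper(op);env.reach([*xy,h+170],down(a))
    hit=env.move_l([*xy,h+80],rate=120,f_stop=15);s(f"at object hit={hit}")
    set_gripper(0);env.hold(.2);q=s("gripped")
    env.move_l([*xy,345],rate=200);s("lifted");return q["tool_pos"][2]
def place(dish,a,zg,rel,dxy=(0,0)):
    xy=np.array(D[dish])+dxy;env.reach([*xy,345],down(a))
    env.move_l([*xy,zg+30],rate=180);env.hold(.2);s("above")
    hit=env.move_l([*xy,zg+7],rate=40,f_stop=6);env.hold(.2);q=s(f"down hit={hit}")
    if q["tool_pos"][2]>zg+12: print("TOO HIGH, not released");return
    set_gripper(rel);env.hold(.2);env.move_l([*xy,345],rate=200);s("done")
E
python3 - <<'E'
from h import *
zg=pick((390.7,358),1.4,10,70)
if env.read_state()["width"]>40: place("yellow",1.509,zg,62)
cv2.imwrite("pics/wd.png",viewer.camera("wrist"))
E
```

```text
at object hit=False t=3.6 w=70.0 F=0.0 [391.2 358.3  90.6] f [ 0.1 -0.7 -0.5]
gripped t=4.4 w=44.7 F=30.0 [390.8 358.2  90.4] f [-1.1 -0.3  6.5]
lifted t=5.8 w=45.1 F=30.0 [390.3 357.6 343.9] f [-0.2 -0.1 -0.3]
above t=8.9 w=44.5 F=30.0 [575.  -20.  121.2] f [-0.2  0.9 -0.6]
down hit=True t=9.7 w=44.7 F=30.0 [574.1 -20.2  97.3] f [-0.2 -2.6  3.5]
done t=11.8 w=62.0 F=0.0 [574.  -20.  343.9] f [-0.2 -0.1 -0.5]
```

View pics/wd.png

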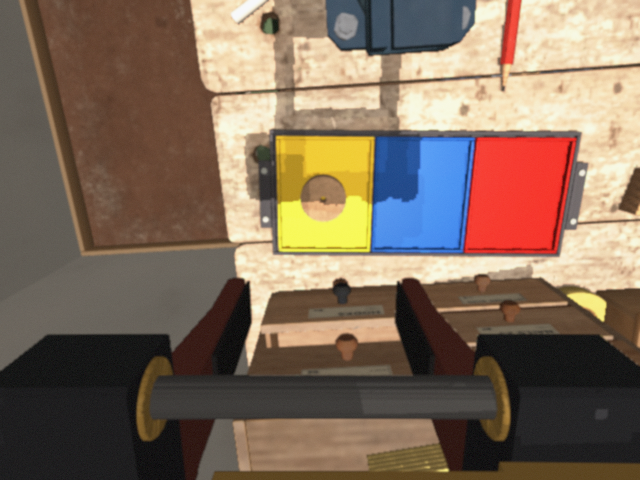

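The disc lies at (323,198), central in the yellow dish (277–373, 135–253). Next the block and then the saw.

```bash
python3 - <<'E'
from h import *
zg=pick((597,332.5),-0.25,12,80)
if env.read_state()["width"]>40: place("blue",1.509,zg,64)
else: raise SystemExit("missed")
zg=pick((459.7,419.3),1.3,49,50)
if env.read_state()["width"]>7: place("red",1.509,zg,45)
cv2.imwrite("pics/top2.png",viewer.camera("top"))
st=env.read_state();im=viewer.camera("wrist");cv2.imwrite("pics/ws.png",im)
E
```

```text
at object hit=False t=15.2 w=80.3 F=0.0 [597.5 332.7  92.6] f [ 0.7 -0.4 -1. ]
gripped t=16.1 w=44.8 F=30.0 [597.1 332.5  92.2] f [ 0.  -1.1  2.8]
lifted t=17.5 w=45.0 F=30.0 [596.5 332.2 343.6] f [-0.3  0.2 -0.5]
above t=20.9 w=45.0 F=30.0 [581.   77.9 123.1] f [ 0.5 -0.3  0. ]
down hit=True t=21.7 w=44.8 F=30.0 [580.1  77.7  99.1] f [-0.9  0.2  4.3]
done t=23.8 w=64.2 F=0.0 [580.   77.7 343.8] f [-0.6  0.8 -0.2]
at object hit=False t=26.6 w=49.9 F=0.0 [460.1 419.6 129.6] f [-0.1  0.4  0.2]
gripped t=27.5 w=9.0 F=30.0 [459.6 419.2 128.9] f [ 0.1  0.3 -0.8]
lifted t=28.7 w=9.4 F=30.0 [459.2 418.9 343.7] f [-0.4 -0.  -1.7]
above t=31.2 w=8.9 F=30.0 [587.1 175.7 159.9] f [-0.4 -1.  -1.2]
down hit=True t=31.9 w=9.3 F=30.0 [586.1 175.6 135.6] f [-0.1  1.9  4.9]
done t=34.0 w=44.9 F=0.0 [586.  175.4 343.8] f [ 0.  -0.6 -0.3]
```

View pics/ws.png

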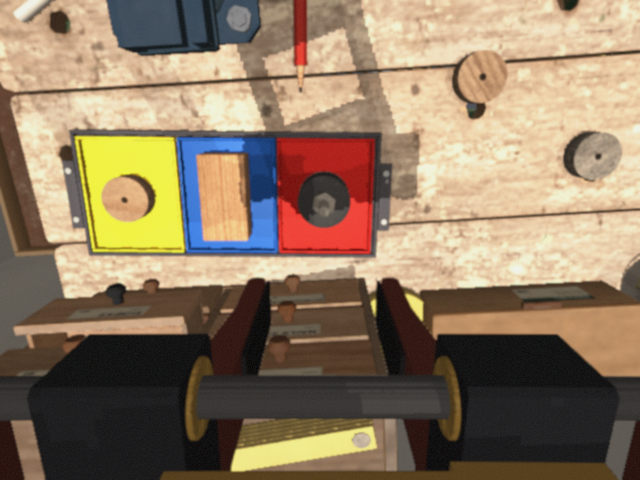

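All three are in place: the disc at (126,198) in yellow, the block at (223,196) in blue, and the saw at (324,199) standing in red. The brown and grey discs are still on the bench.

```bash
python3 - <<'E'
from h import *
env.hold(.5);print(workorder.sign_off())
E
```

```text
the job is handed in; nothing more can be done
None
```

I put the pale block in the blue dish, the pale disc in the yellow dish and the hole saw upright in the red dish, left the three look-alikes alone, and handed the job in at about 35 s; sign-off returned no verdict.

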